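# Prove the wash rack's spray arm runs clear

### The job

Before this instrument rack goes into the washer, its spray arm must be shown to run free. First slide the upturned bowl, which stands too tall in the arm's path, to an end of the rack, well clear of the circle the arm sweeps; only then push the spray arm round with a fingertip, either way, for at least one full turn, without it striking anything. Nothing is picked up or tipped, and the kidney dish and the tweezers stay where they lie.

Things in the scene. Friction and masses are not known exactly. Their poses are not given: they have to be found in the camera images.
- wash_rack: fixed stainless wire wash rack, 320 mm (its x) by 500 mm (its y); its ends are at its +y and -y. Rails 8 mm thick on the outline, tops 36 mm above the rack floor; end loops reach 56 mm above it, 16 mm outside. Origin: on the worktop under the rack's middle. The flat wire floor under the load is 30 mm above the origin
- hub (a point): centre of the spray arm's bearing on the rack's vertical middle axis, at the arm's mid-height, 52 mm above the rack floor; fixed in the rack. Round hub of radius 20 mm, its cap reaches 69 mm above the rack floor; the riser below it is thinner
- spray_arm (a joint): turn of the two-ended spray arm about the vertical hub axis, rad, counted on past whole turns; 0 with the jet_tip end along the rack's +x, grows counterclockwise from above. Starts within 0.4 of 0 (across the rack). Free both ways, no stop (friction 0.04 N m); stays where it is left
- jet_tip (a point): the end of the spray arm that starts towards the rack's +x, 115 mm from the hub axis, mid-height; the other end is alike. Flat steel tube with black end caps, 240 mm end to end (sweeps a circle of 120 mm radius), 22 mm wide (caps 24), from 45 to 59 mm above the rack floor
- bowl: upturned stainless bowl, loose, about 0.14 kg, rim down on the rack floor: 80 mm across at the rim, 74 at 15 mm, 70 at 30 mm height, 46 at the foot ring on top, 60 mm high: too tall to pass under the arm. Origin: centre of the rim on the rack floor, z up. Starts in the arm's path about 105 mm from the hub axis, on the rack's +y or -y side
- dish: kidney-shaped shallow dish, 95 x 201 x 33 mm, loose, its long side lying across the rack (along the rack's x), low enough for the arm to pass 12 mm above; on the other side of the hub from the bowl. Origin: centre of its underside. To be left in place
- tweezers: steel tweezers 140 mm long, 19 mm wide, 8 mm high, loose, lying along the rack's +x rail. Origin: centre of the underside. To be left in place
Mind the look-alikes: they are no part of the job. What is meant by the bowl is not pink or yellow, and is the larger of those in its own colour.

How it is judged:
By the outcome, as a careful person would: the job done as asked, in the order asked, and still so for the second after the job is handed in, with the robot touching nothing.
It also fails if it takes over 64 s, if anything falls off the work surface, if the arm or the gripper's body presses on something with over 40 N, if the wrist force passes 120 N, or if a joint passes its speed limit or range.

### The arm

A 6-joint arm with a two-finger parallel gripper is mounted at the origin on a cart in front of the work surface, level with it; the furniture and walls round the work are solid. World frame = base frame: x ahead of the robot, y to its left, z up, the work surface at z = 0. Lengths are in m, angles in degrees, forces in N, time in s.
With the tool pointing down it reaches from about 0.375 to 0.9 m from the base axis. Payload 3.1 kg.
Tool frame: the origin (TCP) lies midway between the tips of the shut fingers; the grasp point (between the pads) lies 19 mm behind it (bot.hold_point_z is the distance from the TCP to the grasp point, in m); z points along the fingers, y is the line along which they close (so a half turn about z gives the same grasp; the last joint's range is limited). The gripper opens to 87 mm and grips with 3 to 60 N. Pads are 19 mm wide; open, the fingers measure 117 mm over their backs; the gripper's body (75 mm by 190 mm) begins 51 mm behind the grasp point.
Start: joints at [-86.03, 30.224, 82.088, -0, 67.689, -10.227], TCP at [0.153, -0.606, 0.223] pointing down, gripper open.
Joint ranges: [-176.69, 176.69], [-43.24, 126.21], [12.49, 139.97], [-82, 262], [0, 151.66], [-163.58, 163.58]. Speed limits (degrees/s): [159.86, 159.86, 180, 180, 180, 180].

### API

Orientations are given as a 3x3 rotation matrix whose columns are the frame's x, y, z axes.
In Python, from rig import read_state, optics, order, bot gives the robot as it stands.
- The arm moves only by the tool drive_tool, never from a script. Its argument "steps" is a list of rows, each a list of 7 numbers: the finger opening in mm, from 0 to 87, then the shift along the tool's x, y, z normalised to -1 to 1, where 1 is 0.12 m, then the turn, a rotation vector about the tool's x, y, z normalised to -1 to 1, where 1 is 1.5 rad. In form: [[jaw, tx, ty, tz, ax, ay, az], ...]. A call has 1 to 8 rows; each row is the pose to reach, as a shift and turn from the pose commanded when the call began, along the tool's axes at that moment; what a row does not reach only later rows make up. A row lasts 1/10 s, in which the tool goes at most 50 mm and 8.59 degrees, less where a joint would pass 70% of its speed; a pose out of reach is approached as far as the arm can. A call with a number of a shift or a turn outside -1 to 1 is refused whole. A call with a gripper value outside its range is refused whole. The fingers move at their own pace and stop on an object; the grip force is fixed at half the most. Time passes only in rows, so rows that repeat a pose let the fingers close. It gives the time, the measured TCP pose, the force, the opening and the grip force at its end, in the units of the state.
- read_state(): the state, without advancing time (a new reading comes with each control period).
- optics.capture(name): name is "scene" or "top" or "wrist"; returns a dict with "color" (420x560x3 uint8, blue, green, red), "range_z" (420x560 float32, m along the optical axis (not along the pixel's ray), 0 where there is no reading), "fx", "fy", "cx", "cy" (pixels), "rvec" (rotation vector, rad) and "tvec" (3), from world to camera coordinates, as OpenCV has them. Camera axes: x right, y down, z forward; pixel columns grow to the right and rows downward; lengths in m; the calibration is good to about 2 mm. A picture is of the moment at which its call begins.
- order.hand_in(): hands the job in; it is judged then, once.
The state is a dict: "time_s": time; "joint_positions": joint angles; "qvel": joint speeds; "tau": joint torques, N m; "position": TCP position; "tcp_rot": TCP orientation; "force": force on the tool from outside, world axes, zero at the start; "moment": the same for the moment, N m; "opening": opening from 0.0 (shut) to 1.0 (fully open); "grasp_force": force on a finger pad.
Only numpy, scipy, OpenCV 4.12 (cv2) and the standard library are available. Lean on these libraries where they do the work, as an engineer would, in place of code of your own. Each camera call takes 0.05 s, during which the arm holds its last target. There are 200 camera calls.

## Working session

There is one attempt and no reset: what is moved stays moved. The work goes in short steps, Python scripts to look and compute and a tool call to move; the robot and the scene stay as the last step left them, time stands still between calls to the robot, and variables do not carry over. Pictures are saved under pics/ and viewed, at most 10 in all, crops included, and the job is handed in when it is done.

Besides the shell and the picture viewer there is one more tool, called after "Request:" as name(argument=value, ...) on one line, values as JSON. drive_tool: Moves the arm, as the interface text tells. Scaled input: -1 to 1 covers 0.12 m each way for a shift and 1.5 rad each way for a turn. Its arguments: {"type":"object","properties":{"steps":{"type":"array"}},"required":["steps"]}

```bash
mkdir -p pics; ls
python3 - <<'E'
from rig import read_state, optics
import cv2, numpy as np
s=read_state(); print({k:s[k] for k in('time_s','position','tcp_rot','force','opening')})
for n in('top','scene'):
    c=optics.capture(n); cv2.imwrite(f'pics/{n}0.png',c['color']); np.savez(f'{n}0.npz',**c)
    R=cv2.Rodrigues(np.array(c['rvec'],float))[0]; print(n,c['fx'],c['cx'],c['cy'],(-R.T@np.array(c['tvec']).ravel()).round(3),R.round(2).tolist())
E
```

```text
pics
{'time_s': 0.0, 'position': array([ 0.15326636, -0.60512794,  0.22156418]), 'tcp_rot': array([[ 9.69456035e-01,  2.45265112e-01, -1.46277521e-04],
       [ 2.45264816e-01, -9.69453526e-01,  2.24298436e-03],
       [ 4.08316552e-04, -2.21035145e-03, -9.99997474e-01]]), 'force': array([-0.42705392,  0.21139211, -0.89513321]), 'opening': 1.0023563571051657}
top 386.0279456665826 268.50041845435476 206.1246108983028 [ 0.415 -0.04   0.896] [[0.12, -0.99, -0.0], [-0.97, -0.11, -0.22], [0.22, 0.03, -0.97]]
scene 460.68661145044075 283.4364203426437 219.6846336290415 [0.062 0.505 0.557] [[-0.71, -0.71, -0.01], [-0.38, 0.4, -0.83], [0.59, -0.58, -0.56]]
```

View pics/top0.png

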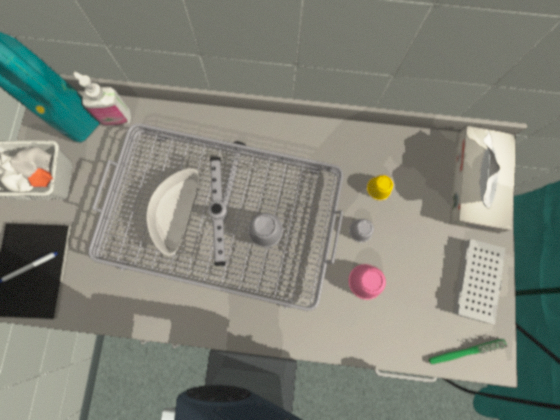

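View pics/scene0.png

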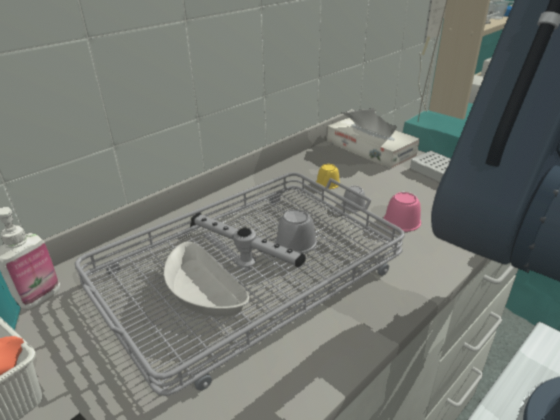

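```bash
cat > h.py <<'E'
import numpy as np, cv2
def load(n): return dict(np.load(n,allow_pickle=True))
def cam(c):
    R=cv2.Rodrigues(np.array(c['rvec'],float))[0]; t=np.array(c['tvec'],float).ravel(); return R,t
def ray(c,px,z):
    R,t=cam(c); o=-R.T@t
    px=np.atleast_2d(px).astype(float)
    d=np.c_[(px[:,0]-c['cx'])/c['fx'],(px[:,1]-c['cy'])/c['fy'],np.ones(len(px))]@R
    return o+d*((z-o[2])/d[:,2])[:,None]
def cloud(c):
    R,t=cam(c); Z=c['range_z'].astype(float); v,u=np.indices(Z.shape)
    P=np.stack([(u-c['cx'])/c['fx']*Z,(v-c['cy'])/c['fy']*Z,Z],-1)
    return (P-t)@R
E
python3 - <<'E'
from h import *
c=load('top0.npz'); I=c['color']
print('corners z.066',ray(c,[[135,128],[340,167],[317,306],[93,257]],.066).round(3).tolist())
print('hub z.099',ray(c,[216,209],.099).round(3),'ends z.089',ray(c,[[215,160],[220,262]],.089).round(3).tolist(),'bowl top z.09',ray(c,[265,226],.09).round(3))
P=cloud(c)
for n,(u,v) in dict(hub=(216,209),bowl=(265,225),arm=(218,235),arm2=(215,180),dish=(160,215),counter=(270,330)).items(): print(n,P[v,u].round(3))
m=cv2.resize(I[115:315,80:350],None,fx=2.9,fy=2.9,interpolation=cv2.INTER_CUBIC); cv2.imwrite('pics/crop1.png',m)
E
```

```text
corners z.066 [[0.751, 0.314, 0.066], [0.712, -0.164, 0.066], [0.403, -0.14, 0.066], [0.448, 0.346, 0.066]]
hub z.099 [[0.576 0.094 0.099]] ends z.089 [[0.688, 0.114, 0.089], [0.468, 0.071, 0.089]] bowl top z.09 [[ 0.554 -0.013  0.09 ]]
hub [0.576 0.094 0.1  ]
bowl [ 0.557 -0.013  0.088]
arm [0.523 0.083 0.091]
arm2 [0.642 0.107 0.091]
dish [0.561 0.23  0.031]
counter [ 0.339 -0.049 -0.   ]
```

View pics/crop1.png

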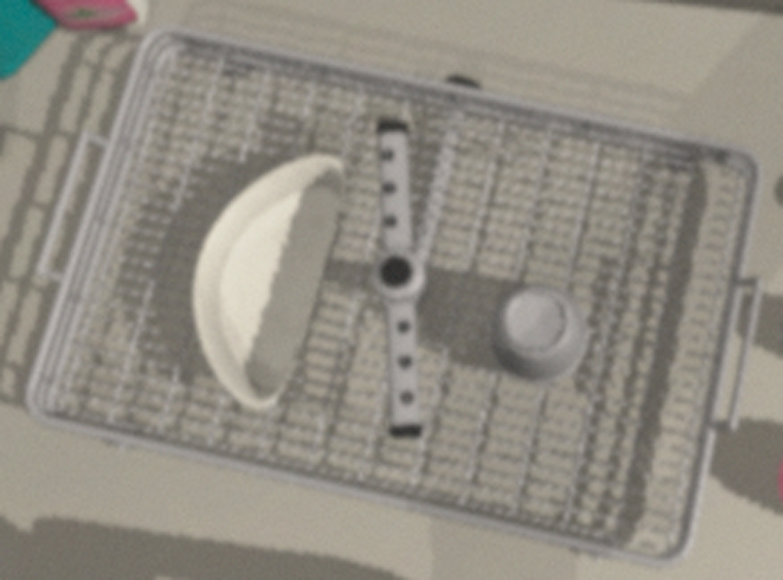

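The top view shows the arm across the hub at (216,209), the bowl at (265,228) on the right (world −y) and the dish to the left. I'm moving towards the gap between the arm and the bowl.

Request:
drive_tool(steps=[[87,1,-0.96,0,0,0,0],[30,1,-0.96,0,0,0,0],[30,1,-0.96,0,0,0,0],[30,1,-0.96,0,0,0,0]])

```text
time_s: 0.5
position: [0.2428, -0.4591, 0.2218]
tcp_rot: [[0.969, 0.248, -0.001], [0.248, -0.969, 0.006], [0.001, -0.006, -1.0]]
force: [0.1, -0.0, -0.4]
opening: 0.811
grasp_force: 0.0
```

Request:
drive_tool(steps=[[30,1,-0.96,0,0,0,0],[30,1,-0.96,0,0,0,0],[30,1,-0.96,0,0,0,0],[30,1,-0.96,0,0,0,0]])

```text
time_s: 0.9
position: [0.3303, -0.3195, 0.2222]
tcp_rot: [[0.969, 0.248, -0.001], [0.248, -0.969, 0.003], [-0.0, -0.003, -1.0]]
force: [-1.3, -0.3, 0.5]
opening: 0.45
grasp_force: 0.0
```

Request:
drive_tool(steps=[[30,1,-0.96,0,0,0,0],[30,1,-0.96,0,0,0,0],[30,1,-0.96,0,0,0,0],[30,1,-0.96,0,0,0,0]])

```text
time_s: 1.3
position: [0.4188, -0.1792, 0.2225]
tcp_rot: [[0.969, 0.249, 0.0], [0.249, -0.969, 0.001], [0.0, -0.001, -1.0]]
force: [-0.6, -0.4, -0.2]
opening: 0.348
grasp_force: 0.0
```

Request:
drive_tool(steps=[[30,1,-0.96,0,0,0,-0.1],[30,1,-0.96,0,0,0,-0.2],[30,1,-0.96,0,0,0,-0.3],[30,1,-0.96,0,0,0,-0.4],[30,1,-0.96,0,0,0,-0.5],[30,1,-0.96,0,0,0,-0.6],[30,1,-0.96,0,0,0,-0.7],[30,1,-0.96,0,0,0,-0.8]])

```text
time_s: 2.1
position: [0.506, -0.0417, 0.2223]
tcp_rot: [[0.116, 0.993, -0.0], [0.993, -0.116, -0.0], [-0.0, -0.0, -1.0]]
force: [0.2, 0.6, -0.8]
opening: 0.346
grasp_force: 0.0
```

Request:
drive_tool(steps=[[30,0.79,0.37,0,0,0,0],[30,0.79,0.37,0,0,0,0],[30,0.79,0.37,0,0,0,0],[30,0.79,0.37,0,0,0,0]])

```text
time_s: 2.5
position: [0.5618, 0.048, 0.2221]
tcp_rot: [[0.12, 0.993, -0.0], [0.993, -0.12, -0.001], [-0.001, -0.0, -1.0]]
force: [-1.2, 0.1, -0.5]
opening: 0.343
grasp_force: 0.0
```

Run:
```python
from rig import read_state, optics
from h import *
s=read_state(); print(s['time_s'],s['position'].round(4))
c=optics.capture('wrist'); np.savez('w1.npz',**c); cv2.imwrite('pics/w1.png',c['color'])
P=cloud(c); p=P.reshape(-1,3); p=p[c['range_z'].ravel()>0]
R,t=cam(c); print('cam',(-R.T@t).round(3))
h=np.array([.577,.092])
a=p[(p[:,2]>.078)&(p[:,2]<.105)&(np.hypot(*(p[:,:2]-h).T)<.18)]
b=a[a[:,1]<.04]; print('bowl top',len(b),b.mean(0).round(4) if len(b) else'', b.min(0).round(3) if len(b) else'',b.max(0).round(3) if len(b) else '')
```

```text
2.5 [0.5618 0.048  0.2221]
cam [0.571 0.124 0.384]
bowl top 2892 [ 0.555  -0.0085  0.0858] [ 0.525 -0.042  0.078] [0.584 0.018 0.091]
```

View pics/w1.png

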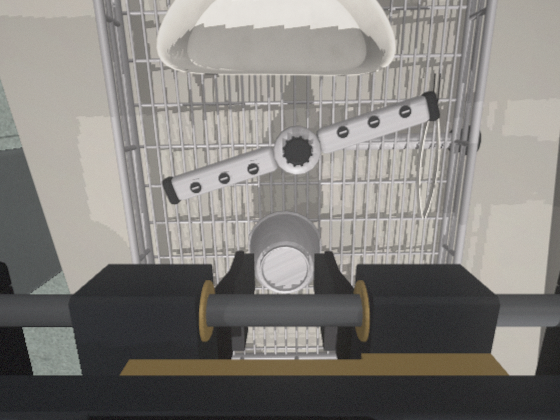

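Wrist view: hub (297,150), bowl foot (285,267), and the tweezers by the far rail at (428,170), outside the path. I'll get precise numbers from this view.

Run:
```python
from h import *
c=load('w1.npz')
print('hub',ray(c,[298,150],.099).round(4),'caps',ray(c,[[432,105],[171,190]],.089).round(4).tolist(),'bowl foot',ray(c,[285,268],.09).round(4))
print('rails near/far z.066',ray(c,[[113,150],[465,150],[125,230],[468,230]],.066).round(3).tolist())
```

```text
hub [[0.5789 0.0941 0.099 ]] caps [[0.69, 0.1155, 0.089], [0.4671, 0.0725, 0.089]] bowl foot [[ 0.5556 -0.0115  0.09  ]]
rails near/far z.066 [[0.415, 0.111, 0.066], [0.729, 0.072, 0.066], [0.407, 0.035, 0.066], [0.733, -0.004, 0.066]]
```

Request:
drive_tool(steps=[[30,-0.025,0,0.3,0,0,0],[30,-0.025,0,0.6,0,0,0],[30,-0.025,0,0.9,0,0,0],[30,-0.025,0,0.9,0,0,0]])

```text
time_s: 2.95
position: [0.5563, 0.043, 0.1104]
tcp_rot: [[0.125, 0.992, -0.012], [0.992, -0.125, 0.001], [-0.001, -0.012, -1.0]]
force: [-1.3, 0.4, 0.0]
opening: 0.342
grasp_force: 0.0
```

Request:
drive_tool(steps=[[30,0,0,0.1,0,0,0],[30,0,0,0.2,0,0,0],[30,0,0,0.3,0,0,0],[30,0,0,0.4,0,0,0],[30,0,0,0.5,0,0,0],[30,0,0,0.55,0,0,0],[30,0,0,0.55,0,0,0]])

```text
time_s: 3.65
position: [0.5602, 0.0444, 0.0474]
tcp_rot: [[0.123, 0.992, -0.002], [0.992, -0.123, 0.0], [-0.0, -0.002, -1.0]]
force: [-0.5, 0.0, -0.2]
opening: 0.345
grasp_force: 0.0
```

Request:
drive_tool(steps=[[30,-0.06,0.003,0,0,0,0],[30,-0.11,0.006,0,0,0,0],[30,-0.16,0.009,0,0,0,0],[30,-0.21,0.012,0,0,0,0],[30,-0.26,0.015,0,0,0,0],[30,-0.31,0.018,0,0,0,0],[30,-0.36,0.021,0,0,0,0],[30,-0.41,0.024,0,0,0,0]])

```text
time_s: 4.45
position: [0.5579, -0.0054, 0.0487]
tcp_rot: [[0.123, 0.992, 0.0], [0.992, -0.123, 0.0], [0.0, 0.0, -1.0]]
force: [-0.4, 0.9, 1.7]
opening: 0.346
grasp_force: 0.9
```

Run:
```python
from rig import read_state, optics
from h import *
s=read_state(); print(s['time_s'],s['position'].round(4))
c=optics.capture('top'); cv2.imwrite('pics/t2.png',cv2.resize(c['color'][115:315,80:350],None,fx=2.5,fy=2.5))
P=cloud(c); p=P.reshape(-1,3); p=p[(abs(p[:,2]-.09)<.004)&(abs(p[:,0]-.555)<.05)&(p[:,1]<.02)&(p[:,1]>-.15)]; print(len(p),np.median(p,0).round(4),p.min(0),p.max(0))
```

```text
4.45 [ 0.5579 -0.0054  0.0487]
90 [ 0.546  -0.062   0.0881] [ 0.52909372 -0.07266697  0.08602318] [ 0.56545589 -0.05160311  0.09311358]
```

View pics/t2.png

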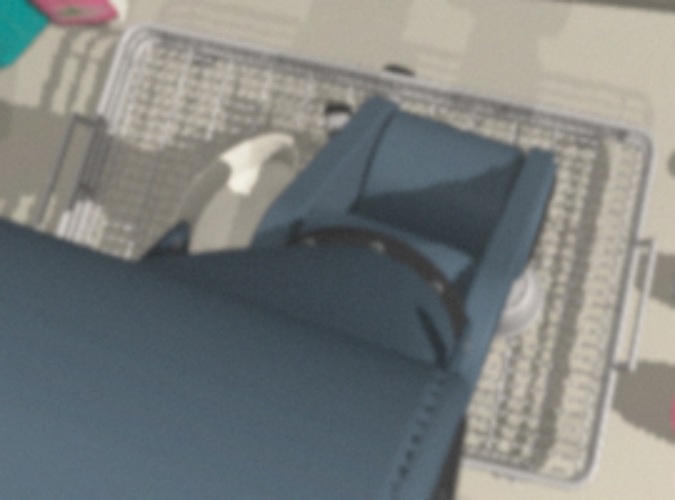

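The bowl (crop 520,300) is sliding upright ahead of the fingers. I'm continuing the push.

Request:
drive_tool(steps=[[30,-0.05,0.002,0,0,0,0],[30,-0.1,0.004,0,0,0,0],[30,-0.15,0.006,0,0,0,0],[30,-0.2,0.008,0,0,0,0],[30,-0.25,0.01,0,0,0,0],[30,-0.3,0.012,0,0,0,0],[30,-0.35,0.014,0,0,0,0],[30,-0.4,0.014,0,0,0,0]])

```text
time_s: 5.3
position: [0.5535, -0.0533, 0.0485]
tcp_rot: [[0.123, 0.992, 0.0], [0.992, -0.123, -0.0], [-0.0, 0.0, -1.0]]
force: [-0.2, 1.3, 1.0]
opening: 0.346
grasp_force: 0.8
```

Request:
drive_tool(steps=[[30,0.02,0,0,0,0,0],[30,0.08,0,0,0,0,0],[30,0.12,0,-0.2,0,0,0],[30,0.12,0,-0.4,0,0,0],[30,0.12,0,-0.7,0,0,0],[0,0.12,0,-1,0,0,0],[0,0.12,0,-1,0,0,0]])

```text
time_s: 6.0
position: [0.5587, -0.0386, 0.1733]
tcp_rot: [[0.122, 0.993, 0.01], [0.993, -0.122, -0.003], [-0.002, 0.01, -1.0]]
force: [0.1, -0.4, -0.3]
opening: 0.236
grasp_force: 0.0
```

Run:
```python
from rig import read_state, optics
from h import *
s=read_state(); print(s['time_s'],s['position'].round(4),s['joint_positions'].round(1) )
for n in('wrist','top'):
    c=optics.capture(n); cv2.imwrite(f'pics/{n}3.png',c['color']); np.savez(f'{n}3.npz',**c)
    P=cloud(c); p=P.reshape(-1,3); p=p[(abs(p[:,2]-.09)<.004)&(abs(p[:,0]-.555)<.05)&(p[:,1]<-.03)&(p[:,1]>-.16)]
    if len(p): print(n,len(p),p.mean(0).round(4),p.min(0).round(3),p.max(0).round(3))
```

```text
6.0 [ 0.5587 -0.0386  0.1733] [-15.4  28.7  94.8  -0.   55.9  -8.4]
wrist 1049 [ 0.553  -0.0858  0.0872] [ 0.536 -0.1    0.086] [ 0.569 -0.069  0.091]
top 23 [ 0.5413 -0.1187  0.0882] [ 0.51  -0.159  0.086] [ 0.556 -0.113  0.091]
```

View pics/wrist3.png

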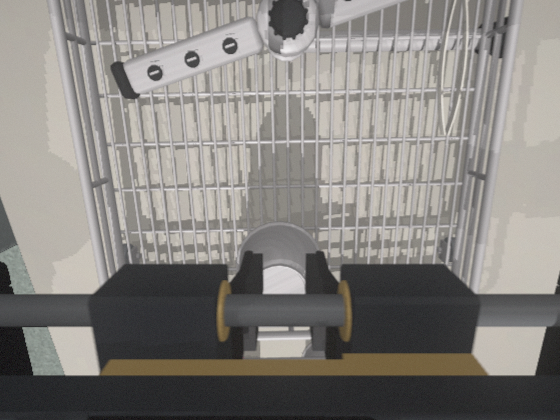

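The wrist view shows the bowl upright near the −y end rail, with its rim front at about (280,225). I'm moving over the spin start beside the far half of the arm, fingers shut.

Request:
drive_tool(steps=[[0,0.9,0.725,0,0,0,0],[0,0.9,0.725,0,0,0,0],[0,0.9,0.725,0,0,0,0],[0,0.9,0.725,0,0,0,0],[0,0.9,0.725,0,0,0,0],[0,0.9,0.725,0,0,0,0]])

```text
time_s: 6.7
position: [0.6529, 0.0576, 0.1668]
tcp_rot: [[0.123, 0.992, -0.004], [0.992, -0.123, -0.0], [-0.001, -0.004, -1.0]]
force: [-1.8, 0.4, 0.6]
opening: 0.006
grasp_force: 0.0
```

Run:
```python
from rig import read_state, optics
from h import *
s=read_state(); print(s['time_s'],s['position'].round(4),s['opening'])
c=optics.capture('top'); cv2.imwrite('pics/t4.png',cv2.resize(c['color'][115:315,80:350],None,fx=2.5,fy=2.5))
P=cloud(c); p=P.reshape(-1,3); p=p[(abs(p[:,2]-.09)<.006)&(abs(p[:,0]-.555)<.05)&(p[:,1]<-.05)&(p[:,1]>-.135)]
if len(p): print(len(p),p.mean(0).round(4),p.min(0).round(3),p.max(0).round(3))
w=load('wrist3.npz'); print('rim front',ray(w,[280,222],.03).round(4))
h=np.array([.578,.094]); r=.085
a=np.radians(-25+7.5*np.arange(57)); X=h+r*np.c_[np.cos(a),np.sin(a)]
y=np.arctan2(.992,.123); T=np.array([[np.cos(y),np.sin(y)],[np.sin(y),-np.cos(y)]])
for k in range(7): print(k,((X[8*k+1:8*k+9]-X[8*k])@T.T/.12).round(2).tolist())
```

```text
6.7 [0.6529 0.0576 0.1668] 0.005838760442258769
517 [ 0.5478 -0.0946  0.0876] [ 0.521 -0.123  0.084] [ 0.576 -0.067  0.093]
rim front [[ 0.5544 -0.0575  0.03  ]]
0 [[0.09, 0.02], [0.18, 0.03], [0.27, 0.03], [0.37, 0.02], [0.46, -0.01], [0.54, -0.04], [0.62, -0.09], [0.69, -0.15]]
1 [[0.06, -0.07], [0.12, -0.14], [0.17, -0.22], [0.2, -0.31], [0.22, -0.4], [0.23, -0.49], [0.23, -0.58], [0.22, -0.67]]
2 [[-0.03, -0.09], [-0.06, -0.17], [-0.11, -0.25], [-0.17, -0.33], [-0.23, -0.39], [-0.31, -0.45], [-0.39, -0.49], [-0.47, -0.53]]
3 [[-0.09, -0.02], [-0.18, -0.03], [-0.27, -0.03], [-0.37, -0.02], [-0.46, 0.01], [-0.54, 0.04], [-0.62, 0.09], [-0.69, 0.15]]
4 [[-0.06, 0.07], [-0.12, 0.14], [-0.17, 0.22], [-0.2, 0.31], [-0.22, 0.4], [-0.23, 0.49], [-0.23, 0.58], [-0.22, 0.67]]
5 [[0.03, 0.09], [0.06, 0.17], [0.11, 0.25], [0.17, 0.33], [0.23, 0.39], [0.31, 0.45], [0.39, 0.49], [0.47, 0.53]]
6 [[0.09, 0.02], [0.18, 0.03], [0.27, 0.03], [0.37, 0.02], [0.46, -0.01], [0.54, -0.04], [0.62, -0.09], [0.69, -0.15]]
```

View pics/t4.png

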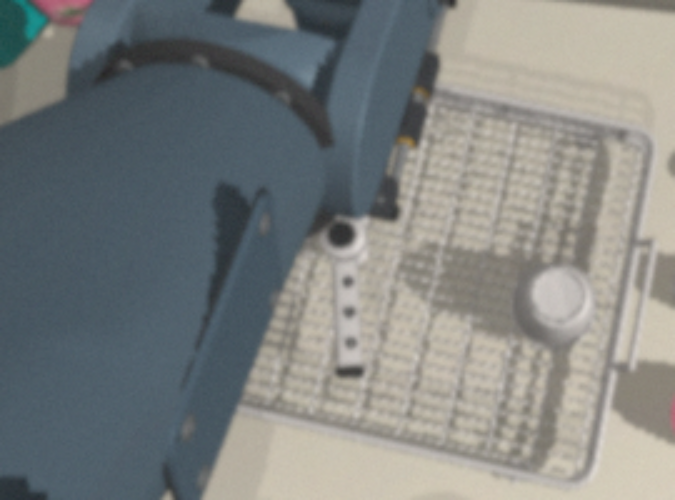

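The bowl (crop 555,300) sits upright by the end rail, about 192 mm from the hub, so it is well clear. I'm lowering the fingertip and starting the push counterclockwise.

Request:
drive_tool(steps=[[0,0,0,0.2,0,0,0],[0,0,0,0.4,0,0,0],[0,0,0,0.6,0,0,0],[0,0,0,0.7,0,0,0],[0,0,0,0.78,0,0,0],[0,0,0,0.78,0,0,0],[0,0,0,0.78,0,0,0]])

```text
time_s: 7.45
position: [0.6554, 0.0577, 0.0757]
tcp_rot: [[0.123, 0.992, 0.001], [0.992, -0.123, -0.0], [0.0, 0.001, -1.0]]
force: [-0.6, -0.1, 0.0]
opening: 0.009
grasp_force: 0.0
```

Request:
drive_tool(steps=[[0,0.09,0.02,0,0,0,0],[0,0.18,0.03,0,0,0,0],[0,0.27,0.03,0,0,0,0],[0,0.37,0.02,0,0,0,0],[0,0.46,-0.01,0,0,0,0],[0,0.54,-0.04,0,0,0,0],[0,0.62,-0.09,0,0,0,0],[0,0.69,-0.15,0,0,0,0]])

```text
time_s: 8.25
position: [0.6468, 0.1434, 0.0749]
tcp_rot: [[0.122, 0.992, 0.0], [0.992, -0.122, 0.0], [0.0, 0.0, -1.0]]
force: [1.3, -0.6, -0.0]
opening: 0.002
grasp_force: 0.3
```

Request:
drive_tool(steps=[[0,0.06,-0.07,0,0,0,0],[0,0.12,-0.14,0,0,0,0],[0,0.17,-0.22,0,0,0,0],[0,0.2,-0.31,0,0,0,0],[0,0.22,-0.4,0,0,0,0],[0,0.23,-0.49,0,0,0,0],[0,0.23,-0.58,0,0,0,0],[0,0.22,-0.67,0,0,0,0]])

```text
time_s: 9.05
position: [0.5699, 0.1785, 0.075]
tcp_rot: [[0.123, 0.992, 0.0], [0.992, -0.123, 0.0], [0.0, 0.0, -1.0]]
force: [1.3, 0.4, 0.5]
opening: 0.004
grasp_force: 0.3
```

Run:
```python
from rig import read_state, optics
from h import *
s=read_state(); print(s['time_s'],s['position'].round(4))
c=optics.capture('wrist'); d=optics.capture('top')
cv2.imwrite('pics/w5.png',np.hstack([cv2.resize(x['color'],(400,300)) for x in(c,d)]))
```

```text
9.05 [0.5699 0.1785 0.075 ]
```

View pics/w5.png

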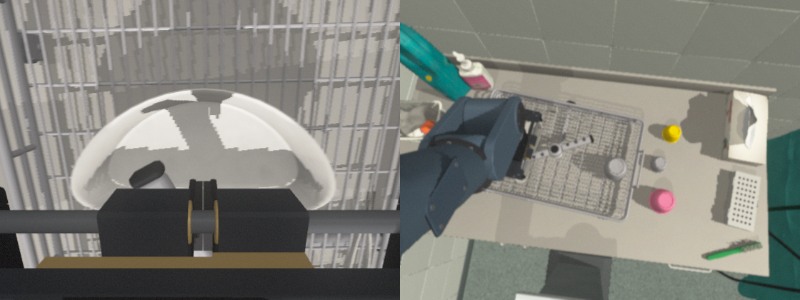

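The left half (wrist) shows the arm's end cap at (148,172) over the untouched dish. The right half (top) shows the other end at (590,138), so the arm is turning with the finger. I'm continuing round.

Request:
drive_tool(steps=[[0,-0.03,-0.09,0,0,0,0],[0,-0.06,-0.17,0,0,0,0],[0,-0.11,-0.25,0,0,0,0],[0,-0.17,-0.33,0,0,0,0],[0,-0.23,-0.39,0,0,0,0],[0,-0.31,-0.45,0,0,0,0],[0,-0.39,-0.49,0,0,0,0],[0,-0.47,-0.53,0,0,0,0]])

```text
time_s: 9.95
position: [0.5002, 0.1295, 0.075]
tcp_rot: [[0.123, 0.992, 0.0], [0.992, -0.123, 0.0], [0.0, 0.0, -1.0]]
force: [1.4, 0.4, 0.0]
opening: 0.008
grasp_force: 0.3
```

Request:
drive_tool(steps=[[0,-0.09,-0.02,0,0,0,0],[0,-0.18,-0.03,0,0,0,0],[0,-0.27,-0.03,0,0,0,0],[0,-0.37,-0.02,0,0,0,0],[0,-0.46,0.01,0,0,0,0],[0,-0.54,0.04,0,0,0,0],[0,-0.62,0.09,0,0,0,0],[0,-0.69,0.15,0,0,0,0]])

```text
time_s: 10.75
position: [0.5087, 0.045, 0.0749]
tcp_rot: [[0.123, 0.992, -0.0], [0.992, -0.123, 0.0], [-0.0, -0.0, -1.0]]
force: [-0.9, 0.3, 0.7]
opening: 0.012
grasp_force: 0.3
```

Request:
drive_tool(steps=[[0,-0.06,0.07,0,0,0,0],[0,-0.12,0.14,0,0,0,0],[0,-0.17,0.22,0,0,0,0],[0,-0.2,0.31,0,0,0,0],[0,-0.22,0.4,0,0,0,0],[0,-0.23,0.49,0,0,0,0],[0,-0.23,0.58,0,0,0,0],[0,-0.22,0.67,0,0,0,0]])

```text
time_s: 11.55
position: [0.5857, 0.0098, 0.0749]
tcp_rot: [[0.123, 0.992, -0.0], [0.992, -0.123, -0.0], [-0.0, -0.0, -1.0]]
force: [-0.2, 0.2, 0.2]
opening: 0.008
grasp_force: 0.3
```

Request:
drive_tool(steps=[[0,0.03,0.09,0,0,0,0],[0,0.06,0.17,0,0,0,0],[0,0.11,0.25,0,0,0,0],[0,0.17,0.33,0,0,0,0],[0,0.23,0.39,0,0,0,0],[0,0.31,0.45,0,0,0,0],[0,0.39,0.49,0,0,0,0],[0,0.47,0.53,0,0,0,0]])

```text
time_s: 12.35
position: [0.6553, 0.059, 0.0749]
tcp_rot: [[0.122, 0.992, -0.0], [0.992, -0.122, 0.0], [-0.0, -0.0, -1.0]]
force: [-0.9, -1.3, 0.5]
opening: 0.006
grasp_force: 0.3
```

Request:
drive_tool(steps=[[0,0.09,0.02,0,0,0,0],[0,0.18,0.03,0,0,0,0],[0,0.27,0.03,0,0,0,0],[0,0.37,0.02,0,0,0,0],[0,0.46,-0.01,0,0,0,0],[0,0.54,-0.04,0,0,0,0],[0,0.62,-0.09,0,0,0,0],[0,0.62,-0.09,0,0,0,0]])

```text
time_s: 13.15
position: [0.652, 0.1351, 0.0749]
tcp_rot: [[0.121, 0.993, -0.001], [0.993, -0.121, 0.001], [0.001, -0.001, -1.0]]
force: [-0.2, -0.3, -0.1]
opening: 0.003
grasp_force: 0.0
```

Request:
drive_tool(steps=[[0,-0.07,0.05,0,0,0,0],[0,-0.13,0.1,0,0,0,0],[0,-0.13,0.1,-0.2,0,0,0],[0,-0.13,0.1,-0.5,0,0,0],[0,-0.13,0.1,-0.8,0,0,0],[0,-0.13,0.1,-1,0,0,0],[0,-0.13,0.1,-1,0,0,0]])

```text
time_s: 13.85
position: [0.6671, 0.1147, 0.1999]
tcp_rot: [[0.124, 0.992, 0.01], [0.992, -0.124, -0.0], [0.001, 0.01, -1.0]]
force: [0.2, 0.8, 0.1]
opening: 0.005
grasp_force: 0.0
```

Request:
drive_tool(steps=[[0,-0.4,-0.3,-0.2,0,0,0],[0,-0.8,-0.6,-0.3,0,0,0],[0,-1,-0.9,-0.3,0,0,0],[0,-1,-1,-0.3,0,0,0],[0,-1,-1,-0.3,0,0,0]])

```text
time_s: 14.35
position: [0.5251, 0.0101, 0.23]
tcp_rot: [[0.126, 0.992, -0.006], [0.992, -0.126, 0.001], [-0.0, -0.006, -1.0]]
force: [1.2, 0.5, 0.1]
opening: 0.004
grasp_force: 0.0
```

Request:
drive_tool(steps=[[0,-0.4,0,0,0,0,0],[0,-0.8,0,0,0,0,0],[0,-1,0,0,0,0,0],[0,-1,0,0,0,0,0],[0,-1,0,0,0,0,0]])

```text
time_s: 14.85
position: [0.5151, -0.1077, 0.2302]
tcp_rot: [[0.125, 0.992, -0.001], [0.992, -0.125, 0.001], [0.001, -0.001, -1.0]]
force: [0.5, -0.3, -0.1]
opening: 0.004
grasp_force: 0.0
```

Request:
drive_tool(steps=[[0,-0.4,0,0,0,0,0],[0,-0.8,0,0,0,0,0],[0,-1,0,0,0,0,0],[0,-1,0,0,0,0,0],[0,-1,0,0,0,0,0],[0,-1,0,0,0,0,0]])

```text
time_s: 15.45
position: [0.5002, -0.2242, 0.2306]
tcp_rot: [[0.121, 0.993, -0.001], [0.993, -0.121, 0.001], [0.001, -0.001, -1.0]]
force: [-0.2, -1.0, 0.3]
opening: 0.006
grasp_force: 0.0
```

Run:
```python
from rig import read_state, optics
from h import *
s=read_state(); print(s['time_s'],s['position'].round(4),abs(s['qvel']).max())
c=optics.capture('top'); d=optics.capture('scene'); np.savez('top6.npz',**c)
cv2.imwrite('pics/t6.png',np.hstack([cv2.resize(x['color'],(400,300)) for x in(c,d)]))
P=cloud(c); p=P.reshape(-1,3)
q=p[(abs(p[:,2]-.09)<.005)]; r=np.hypot(*(q[:,:2]-[.578,.094]).T); q=q[(r<.118)&(r>.03)]
v=q[:,:2]-[.578,.094]; a=np.arctan2(v[:,1],v[:,0]); print('arm deg mod180',np.degrees(.5*np.angle(np.exp(2j*a).mean())),len(q))
b=p[(abs(p[:,2]-.09)<.006)&(abs(p[:,0]-.555)<.05)&(p[:,1]<-.05)&(p[:,1]>-.135)]; print('bowl',len(b),b.mean(0).round(4) if len(b) else '')
```

```text
15.45 [ 0.5002 -0.2242  0.2306] 0.34129832191850046
arm deg mod180 47.37819303613217 791
bowl 512 [ 0.5481 -0.0944  0.0876]
```

View pics/t6.png

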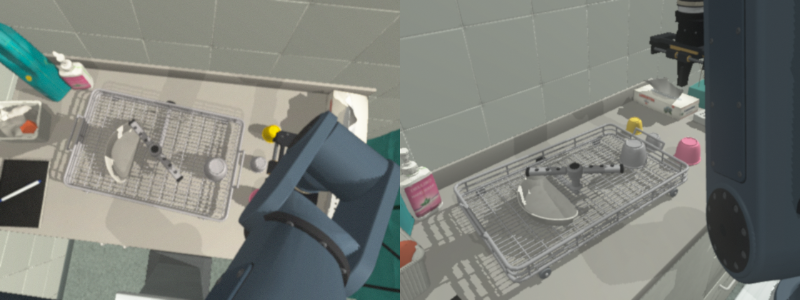

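The arm now stands at 47° after about 396° of turn. The bowl is upright at the end of the rack, the dish hasn't moved, and the robot is clear of everything.

```bash
python3 -c "
from rig import order; print(order.hand_in())"
```

```text
the job is handed in; nothing more can be done
None
```

I slid the bowl to the rack's −y end, about 190 mm from the hub, then pushed the spray arm counterclockwise about 396° without it striking anything that I could see; the dish and tweezers were never touched, and the job is handed in at about 15.5 s.

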